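# Catch the ink trolley on the feed rack

### The arm

A 6-joint arm with a two-finger parallel gripper is mounted at the origin on the work surface. World frame = base frame: x ahead of the robot, y to its left, z up, the work surface at z = 0. Lengths are in mm, angles in rad, forces in N, time in s.
With the tool pointing down it reaches from about 400 to 925 mm from the base axis. Payload 12.5 kg.
Tool frame: the origin (TCP) lies midway between the tips of the shut fingers; the grasp point (between the pads) lies 19 mm behind it; z points along the fingers, y is the line along which they close (so a half turn about z gives the same grasp; the last joint's range is limited). The gripper opens to 95 mm and grips with 3 to 60 N. Pads are 20 mm wide; open, the fingers measure 119 mm over their backs; the gripper's body (75 mm by 180 mm) begins 59 mm behind the grasp point.
Start: joints at [1.008, 0.491, 1.559, -0, 1.092, -0.106], TCP at [275.661, 560.944, 214.661] pointing down, gripper open.
Joint ranges: [-3.1, 3.1], [-0.84, 2.19], [0.05, 2.79], [-1.13, 4.28], [0.06, 2.93], [-2.69, 2.69]. Speed limits (rad/s): [2.22, 2.22, 2.79, 3.14, 3.14, 3.14].

### API

Orientations are given as [roll, pitch, yaw] about the fixed x, y, z axes, in that order (R = Rz(yaw) Ry(pitch) Rx(roll)).
In Python, from cell import env gives the robot as it stands.
- The arm moves only by the tool carry_out, never from a script. Its argument "series" is a list of rows, each a list of 4 numbers: the shift along the world's x, y, z normalised to -1 to 1, where 1 is 5 cm, then the turn about the world's z normalised to -1 to 1, where 1 is 6 degrees. In form: [[x, y, z, turn], ...]. A call has exactly 5 rows; each row shifts and turns the commanded pose from where the row before left it; what a row does not reach is not made up. A row lasts 1/10 s, in which the tool goes at most 50 mm and 8.59 degrees, less where a joint would pass 70% of its speed; a pose out of reach is approached as far as the arm can. A call with a number of a shift or a turn outside -1 to 1 is refused whole. A call with a gripper value outside its range is refused whole. "fingers" is the closure, from -1 (fully open) to 1 (shut), set as the call begins (left out, the last holds). The fingers move at their own pace and stop on an object; the grip force is fixed at half the most. Time passes only in rows, so rows that do not move let the fingers close, or fill a call up. It gives the time, the measured TCP pose, the force, the opening and the grip force at its end, in the units of the state.
- env.state(): the state, without advancing time (a new reading comes with each control period).
- env.read_camera(name): name is "side" or "top"; returns the picture (420x560x3 uint8, red, green, blue); there is no depth.
- env.calibration(name): a dict with "K" (3x3 intrinsics, pixels), "pose" (4x4, takes a point from camera to world coordinates). Camera axes: x right, y down, z forward; pixel columns grow to the right and rows downward; lengths in mm; the calibration is good to about 2 mm. A picture is of the moment at which its call begins. calibration takes no time and is no camera call.
- env.job_done(): hands the job in; it is judged then, once.
Trained networks look in the newest picture that a camera, given by its name, has taken for a name from the list of things; names that differ only in an ending like _2 or _b are one class to them, and where a whole thing is asked for, a point or a joint stands for the part that bears it (a point fixed in the world has none). Each returns a list of dicts, best first, with "conf" (0 to 1); they miss things now and then, are a little off and sometimes report something else, mostly with a low value. They report only what shows in the picture. A call takes as long as a camera call. They do not tell look-alikes from the thing itself.
- env.look_for(camera, label): "position" ([row, column] as shares, 0 to 1, of the picture: columns of its width, rows of its height, amid what is visible of it).
The state is a dict: "t": time; "joints": joint angles; "qvel": joint speeds; "tau": joint torques, N m; "eef_pos": TCP position; "tcp_rot": TCP orientation; "ft_force": force on the tool from outside, world axes, zero at the start; "moment": the same for the moment, N m; "opening": opening from 0.0 (shut) to 1.0 (fully open); "grip_force": force on a finger pad.
Only numpy, scipy, OpenCV 4.12 (cv2) and the standard library are available. Lean on these libraries where they do the work, as an engineer would, in place of code of your own. Each camera call takes 0.05 s, during which the arm holds its last target. There are 200 camera calls.

### The job

Press the red pad so that the blue ink trolley rolls down the feed rack and, once its rubber bumper is out from under the wire guard, catch it softly on the bumper with your closed fingers: run them ahead of it at nearly its speed instead of standing in its way, so that the soft bumper spring is never pressed in by more than 12 mm, and do not grip it. Stop it before the bumper passes the red line and keep it still there for a full second, then ease it slowly down, never letting it run, until its front wheels rest in the dip at the low end. Take your hand away and leave the ink bottles and the cup alone.

Things in the scene. Friction and masses are not known exactly. Their poses are not given: they have to be found in the camera images.
- rack: Fixed feed rack, 740 x 132 mm: sloping chute of two rails on legs. Origin on the table; z up, y level along the chute to its HIGH end (downhill is -y), x across. Other entries give places in this frame. Rail top: z = 60 mm + 0.078*(y + 270 mm), from the closed high end (y=430) down to y=-270, then rising at 0.2 to the open end y=-310. White side walls, 116 mm apart, 40 mm above the rails.
- gate (a joint): Stop gate between the rails, m: 0 = blade up, holds the trolley; grows as the pad is pressed, full travel 0.018; the trolley is free from about 0.007. Stays where it is left. Takes about 4 N; a firm push against the end of travel does no harm.
- pad (a point): Top centre of the gate's round red press pad, 40 mm across, on the robot's side of the rack (rack x=-120, y=50 mm), 150 mm above the table when up, 132 mm fully pressed. Press straight down with closed fingers. The wire guard, about 174 mm high here, begins 51 mm from its centre.
- trolley: Blue trolley with six ink pots, 106 wide over its four 50 mm wheels, 100 long, 69 mm high, 0.80 kg (0.62-1.0), front axle 35 mm downhill of mid. Origin on the rail plane under its middle, own -y downhill. Starts at rack y=345. Once free it speeds up at first by 0.3 m/s per s: its bumper comes out after about 1.5 s (1.3-2) at 0.27 m/s (0.22-0.32), still gaining about 0.1 m/s per s.
- bumper (a joint): How far the trolley's sprung bumper is pressed in, m: 0 = free, stop at 0.032. Spring 110 N/m, damping 2 N s/m. More than 0.012 is a knock and fails; meeting fingers that go up to 0.05 m/s slower than the trolley, then braking at 0.3 m/s2, presses 5 to 8 mm. Leaning at rest on the fingers presses 3 to 7 mm. Any push on the trolley over 6 N fails too.
- bumper_face (a point): Centre of the bumper's upright front face (70 wide, 36 mm high, black rubber, yellow top edge), 95 mm downhill of the trolley's origin when not pressed, 34 mm above the rails.
- guard_exit (a point): Rail-top point mid chute under the yellow hoop (rack y=0, z=81 mm): end of the black wire guard (85 mm above the rails, wires 24 mm apart) that covers y=0 to 430 mm. Touch the bumper only when its face is downhill of here, where the chute is open above.
- red_line (a point): Rail-top point mid chute at the red line on rails and walls: rack y=-250, z=62 mm. The trolley must be stopped with its bumper face uphill of this line; beyond it, it may not move faster than 0.12 m/s.
- seat (a point): Where the trolley's origin ends when its front wheels rest in the dip at y=-270, between the green wall marks: rack y=-235, z=63 mm; axes as the rack's. The bumper face is then at y=-330, 20 mm past the rails' open end. The lip of 8 mm is too low for a running trolley, which drops into the grey tray (failure). Let go in the dip, it stays.
- ink_green: Bystander: green ink bottle, 38 mm diameter, 100 mm high, loose, origin under its middle.
- ink_blue: Bystander: blue ink bottle, same size, loose.
- cup: Bystander: white cup, 70 mm diameter, 80 mm high, loose, origin under its middle.
Mind the look-alikes: they are no part of the job. Of the things like the trolley, leave any that is orange or pink; of the rest the larger one is meant.

How it is judged:
By the outcome, as a careful person would: the job done as asked, in the order asked, and still so for the second after the job is handed in, with the robot touching nothing.
It also fails if it takes over 43 s, if anything falls off the work surface, if the arm or the gripper's body presses on something with over 40 N, if the wrist force passes 120 N, or if a joint passes its speed limit or range.

## Working session

There is one attempt and no reset: what is moved stays moved. The work goes in short steps, Python scripts to look and compute and a tool call to move; the robot and the scene stay as the last step left them, time stands still between calls to the robot, and variables do not carry over. Pictures are saved under pics/ and viewed, at most 10 in all, crops included, and the job is handed in when it is done.

Besides the shell and the picture viewer there is one more tool, called after "Call:" by a JSON object that holds its "fn" and its "kwargs". carry_out: Moves the arm, as the interface text tells. Its arguments: {"type":"object","properties":{"series":{"type":"array","items":{"type":"array","items":{"type":"number","minimum":-1,"maximum":1}}},"fingers":{"type":"number"}},"required":["series"]}

```bash
mkdir -p pics; python3 - <<'E'
from cell import env
import cv2
for n in("side","top"):
    cv2.imwrite(f"pics/{n}0.png",env.read_camera(n)[:,:,::-1])
    c=env.calibration(n);print(n,c["K"],c["pose"])
    for l in("rack","pad","trolley","bumper_face","guard_exit","red_line","ink_green","ink_blue","cup"):
        try:print(l,[(round(d["position"][0]*420),round(d["position"][1]*560),round(d["conf"],2)) for d in env.look_for(n,l)])
        except Exception as e:print(l,e)
s=env.state();print(s["t"],s["eef_pos"],s["tcp_rot"],s["ft_force"])
E
```

```text
side [[402.62281947   0.         273.88743743]
 [  0.         402.62281947 219.73298112]
 [  0.           0.           1.        ]] [[ 9.48645456e-01 -1.38663246e-01  2.84331327e-01  3.04627068e+02]
 [-3.15550390e-01 -4.78301264e-01  8.19546126e-01 -6.40628923e+02]
 [ 2.23551067e-02 -8.67179569e-01 -4.97493562e-01  5.77841325e+02]
 [ 0.00000000e+00  0.00000000e+00  0.00000000e+00  1.00000000e+00]]
rack [(299, 328, 0.55)]
pad [(232, 239, 0.83)]
trolley [(185, 170, 0.92), (215, 194, 0.9), (207, 325, 0.79), (176, 264, 0.66), (364, 209, 0.59)]
bumper_face [(189, 271, 0.82), (196, 162, 0.7), (212, 178, 0.52)]
guard_exit [(298, 328, 0.92)]
red_line [(296, 326, 0.91)]
ink_green [(242, 356, 0.7)]
ink_blue [(264, 377, 0.89), (292, 324, 0.3), (172, 267, 0.21)]
cup [(364, 211, 0.95)]
top [[400.09958861   0.         277.11101289]
 [  0.         400.09958861 207.99806039]
 [  0.           0.           1.        ]] [[-8.08699352e-03 -9.84280330e-01  1.76427980e-01  3.59793946e+02]
 [-9.99958684e-01  8.69244020e-03  2.65909361e-03  1.57773561e+02]
 [-4.15088320e-03 -1.76399187e-01 -9.84309960e-01  1.21319126e+03]
 [ 0.00000000e+00  0.00000000e+00  0.00000000e+00  1.00000000e+00]]
rack [(204, 356, 0.98)]
pad [(236, 286, 0.7), (142, 301, 0.55)]
trolley [(190, 220, 0.83), (277, 144, 0.7), (143, 229, 0.61)]
bumper_face [(286, 167, 0.56), (181, 248, 0.42)]
guard_exit [(201, 362, 0.88)]
red_line [(201, 360, 0.8)]
ink_green [(145, 299, 0.49)]
ink_blue [(147, 340, 0.72)]
cup [(281, 400, 0.83)]
1.0 [275.64458323 560.93953035 214.67550108] [ 3.14147609e+00 -7.01055288e-07  2.68480760e+00] [-0.12217166  0.09415437  0.29740449]
```

View pics/top0.png

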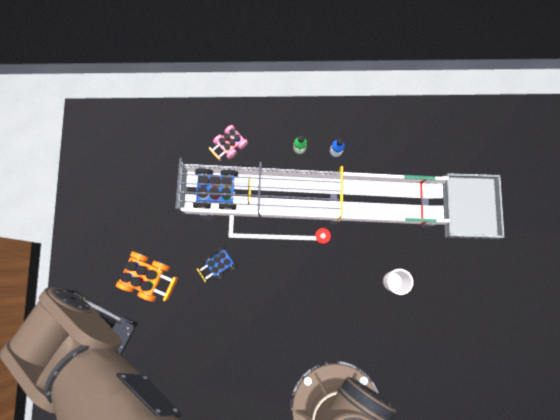

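View pics/side0.png

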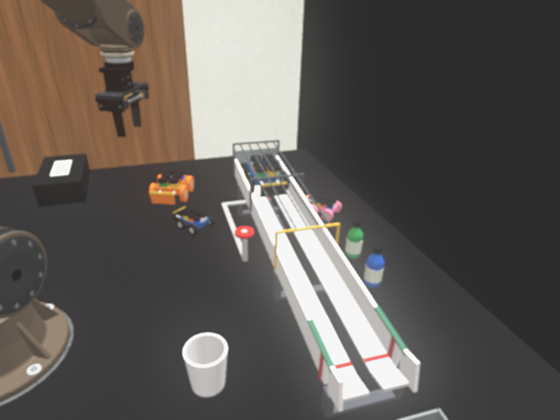

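```bash
python3 - <<'E'
import cv2,numpy as np
t=cv2.imread("pics/top0.png");s=cv2.imread("pics/side0.png")
for n,im in(("top",t),("side",s)):
    h=cv2.cvtColor(im,cv2.COLOR_BGR2HSV)
    H,S,V=[h[:,:,i].astype(int) for i in range(3)]
    for nm,m in(("red",((H<6)|(H>174))&(S>140)&(V>90)),("yel",(H>18)&(H<32)&(S>120)&(V>100)),("green",(H>60)&(H<90)&(S>90)&(V>40))):
        k,l,st,c=cv2.connectedComponentsWithStats(m.astype(np.uint8))
        for i in range(1,k):
            if st[i,4]>12:print(n,nm,"bbox xywh",st[i,:4],"area",st[i,4],"c(u,v)",c[i].round(1))
a=cv2.resize(t[130:250,165:365],None,fx=4,fy=4,interpolation=cv2.INTER_CUBIC)
cv2.imwrite("pics/c1.png",a)
b=cv2.resize(s[210:410,225:425],None,fx=3,fy=3,interpolation=cv2.INTER_CUBIC)
cv2.imwrite("pics/c2.png",b)
c=cv2.resize(t[130:250,320:520],None,fx=4,fy=4,interpolation=cv2.INTER_CUBIC)
cv2.imwrite("pics/c3.png",c)
E
```

```text
top red bbox xywh [421 181   2  16] area 16 c(u,v) [421.1 188.5]
top red bbox xywh [315 228  16  16] area 171 c(u,v) [322.8 235.4]
top yel bbox xywh [339 166   5   7] area 30 c(u,v) [341.2 168.9]
top yel bbox xywh [248 188   3   7] area 14 c(u,v) [249.1 191.4]
top yel bbox xywh [340 190   4  13] area 33 c(u,v) [341.3 196.7]
top yel bbox xywh [132 253   9   6] area 35 c(u,v) [136.  255.6]
top yel bbox xywh [138 261  23  24] area 86 c(u,v) [152.  271.9]
top yel bbox xywh [153 262  10   6] area 35 c(u,v) [157.4 264.8]
top yel bbox xywh [196 268  10  14] area 38 c(u,v) [200.6 274.4]
top yel bbox xywh [163 277  13  24] area 72 c(u,v) [169.2 288.2]
top yel bbox xywh [117 283  10   6] area 34 c(u,v) [121.3 285.8]
top yel bbox xywh [145 290   7   4] area 15 c(u,v) [148.7 291.9]
top yel bbox xywh [139 293  10   6] area 36 c(u,v) [143.2 295.4]
top green bbox xywh [294 137  13  12] area 102 c(u,v) [299.9 143. ]
top green bbox xywh [405 175  29   4] area 86 c(u,v) [419.  176.5]
top green bbox xywh [406 219  30   3] area 41 c(u,v) [420.5 219.6]
side red bbox xywh [236 226  18  12] area 140 c(u,v) [244.5 231.6]
side red bbox xywh [337 363  14   4] area 15 c(u,v) [343.3 364.8]
side yel bbox xywh [268 171   6   4] area 15 c(u,v) [270.1 172.8]
side yel bbox xywh [170 182   9   6] area 38 c(u,v) [174.  184.6]
side yel bbox xywh [151 192  22   3] area 43 c(u,v) [161.9 192.9]
side yel bbox xywh [173 206  12   8] area 31 c(u,v) [178.9 209.5]
side yel bbox xywh [324 222  16  19] area 72 c(u,v) [333.8 226.8]
side yel bbox xywh [311 226  10   2] area 14 c(u,v) [316.1 226.7]
side yel bbox xywh [283 229  11   3] area 25 c(u,v) [288.  230.2]
side green bbox xywh [349 228  14  13] area 152 c(u,v) [355.5 234. ]
```

View pics/c1.png

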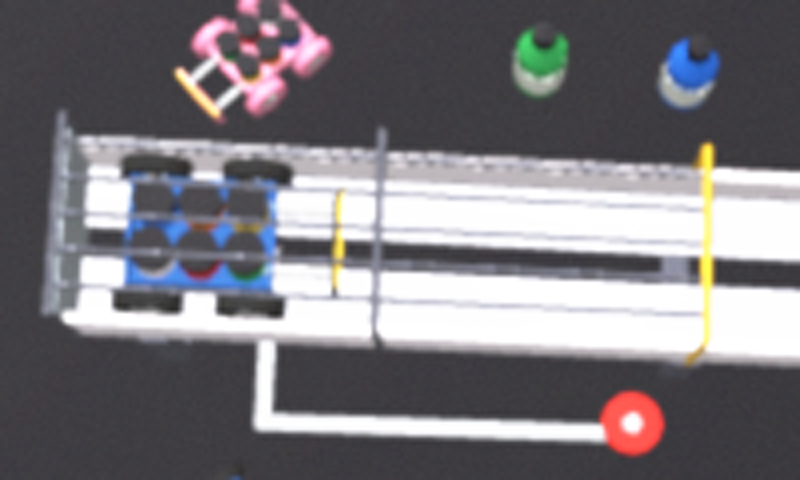

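View pics/c2.png

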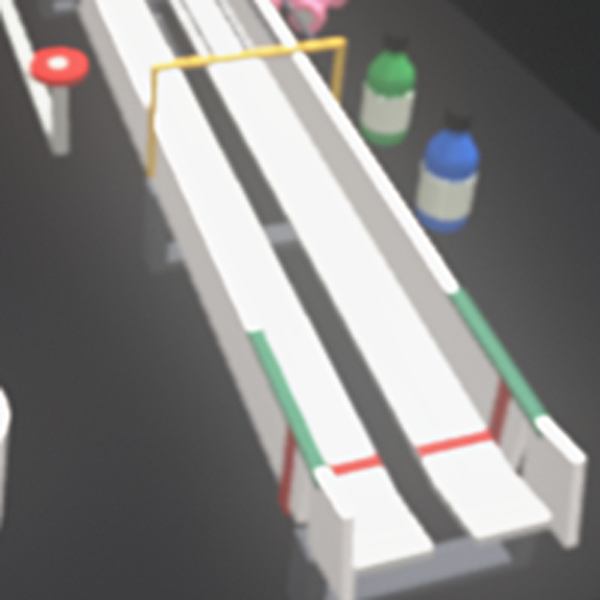

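View pics/c3.png

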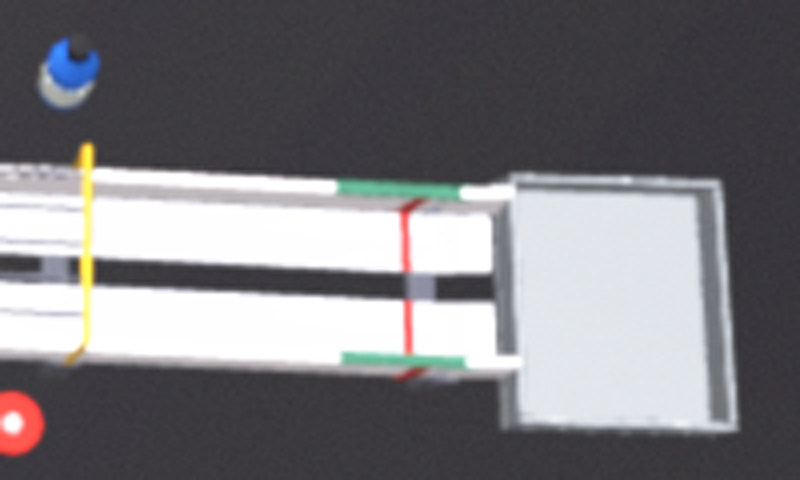

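```bash
cat >h.py <<'E'
import numpy as np
from cell import env
from scipy.optimize import least_squares
C={n:env.calibration(n) for n in("side","top")}
def proj(n,p):
    T=np.linalg.inv(C[n]["pose"]);q=C[n]["K"]@(T[:3,:3]@p+T[:3,3]);return q[:2]/q[2]
def W(P,p):
    c,s=np.cos(P[2]),np.sin(P[2]);return np.array([P[0]+c*p[0]-s*p[1],P[1]+s*p[0]+c*p[1],p[2]])
E
python3 - <<'E'
from h import *
O=[((-120,50,150),"top",(322.8,235.4)),((-120,50,150),"side",(244.5,231.6)),
((66,0,166),"top",(342,166.8)),((-66,0,166),"top",(341.5,216)),((-66,0,166),"side",(276.3,232.3)),((66,0,166),"side",(339.3,223.7)),
((58,-250,61.6),"top",(421.5,181.2)),((58,-250,61.6),"side",(389.3,355.3)),((0,250,137.5),"top",(249.4,190.3))]
f=lambda P:np.concatenate([proj(n,W(P,np.array(p,float)))-m for p,n,m in O])
r=least_squares(f,[550,0,0],loss="soft_l1",x_scale=[10,10,.01]);print(r.x);print(r.fun.reshape(-1,2).round(1))
# triangulate
for i in((0,1),(2,5),(3,4),(6,7)):
    q=least_squares(lambda X:np.concatenate([proj(O[j][1],X)-O[j][2] for j in i]),[500,0,100]);print(q.x.round(1),W(r.x,O[i[0]][0]).round(1),q.fun.round(1))
# bystanders/other
def bp(n,uv,z):
    p=C[n]["pose"];d=p[:3,:3]@np.linalg.inv(C[n]["K"])@[*uv,1];return p[:3,3]+d*(z-p[2,3])/d[2]
print("cup",bp("top",(398,280),80),"blue",bp("top",(337,147),90))
P=r.x
for nm,p in(("pad",(-120,50,150)),("exit",(0,0,81)),("line",(0,-250,62)),("seat bumper",(0,-330,97)),("dirdown",None)):
    print(nm,W(P,p).round(1) if p else (np.sin(P[2]),-np.cos(P[2])))
E
```

```text
[ 5.93848495e+02 -1.39856169e+01 -3.93228470e-02]
[[-0.5 -0.3]
 [-1.1 -1.4]
 [ 0.2 -0.2]
 [ 0.6 -1.3]
 [-0.3  0.4]
 [-1.   0.7]
 [-0.1  0.3]
 [ 0.7 -0.2]
 [ 0.3 -0.3]]
[476.8  38.9 147.5] [475.9  40.7 150. ] [ 0.1 -0.5 -0.4  0.1]
[660.8 -16.4 167. ] [659.8 -16.6 166. ] [ 0.2 -0.7 -0.5  0.1]
[527.3 -10.4 166. ] [527.9 -11.4 166. ] [ 0.2 -1.1 -0.8  0.2]
[ 641.4 -265.9   61.3] [ 642.  -266.1   61.6] [-0.2  0.5  0.3 -0.1]
cup [ 356.288899   -174.07308738   80.        ] blue [741.1457566  -16.14436263  90.        ]
pad [475.9  40.7 150. ]
exit [593.8 -14.   81. ]
line [ 584.  -263.8   62. ]
seat bumper [ 580.9 -343.7   97. ]
dirdown (np.float64(-0.0393127137598948), np.float64(-0.9992269564702668))
```

Larger blue trolley, on the rack under the guard at top-view (col 215, row 189), is the one meant. The crop confirms it: the others are small blue (216,265), orange (146,277) and pink (229,142). The rack pose fits to about 1 px, so I move now towards the pad.

Call:
{"fn": "carry_out", "kwargs": {"series": [[0.26,-0.7,0,-0.74],[0.26,-0.7,0,-0.74],[0.26,-0.7,0,-0.74],[0.26,-0.7,0,-0.74],[0.26,-0.7,0,-0.74]], "fingers": 1}}

```text
t: 1.5
eef_pos: [341.0, 384.6, 214.8]
tcp_rot: [3.141, 0.0, 2.294]
ft_force: [-0.0, 0.2, 0.2]
opening: 0.636
grip_force: 0.0
```

```bash
python3 - <<'E'
from cell import env
s=env.state();print(s["t"],s["eef_pos"],s["tcp_rot"],s["qvel"],s["opening"],s["joints"])
E
```

```text
1.5 [340.9549357  384.60281315 214.79204981] [3.14113713e+00 5.75287580e-05 2.29440198e+00] [-0.66858134 -0.257489    0.41649848 -0.00204071 -0.16293535  0.10622907] 0.6357009827780316 [ 7.16942052e-01  3.33513476e-01  1.82737795e+00 -6.56029758e-05
  9.80245334e-01 -6.62709486e-03]
```

Call:
{"fn": "carry_out", "kwargs": {"series": [[0.27,-0.69,0,-0.73],[0.27,-0.69,0,-0.73],[0.27,-0.69,0,-0.73],[0.27,-0.69,0,-0.73],[0.27,-0.69,0,-0.73]]}}

```text
t: 2.0
eef_pos: [408.6, 212.1, 214.9]
tcp_rot: [3.141, 0.0, 1.912]
ft_force: [0.0, 0.4, -0.5]
opening: 0.216
grip_force: 0.0
```

Call:
{"fn": "carry_out", "kwargs": {"series": [[0.27,-0.69,0,-0.73],[0.27,-0.69,0,-0.73],[0.27,-0.69,0,-0.73],[0.27,-0.69,-0.2,-0.73],[0.27,-0.69,-0.4,-0.73]]}}

```text
t: 2.5
eef_pos: [476.7, 39.4, 185.5]
tcp_rot: [3.138, 0.0, 1.53]
ft_force: [-0.2, 0.4, -0.0]
opening: 0.006
grip_force: 0.0
```

Call:
{"fn": "carry_out", "kwargs": {"series": [[0,0,-0.2,0],[0,0,-0.1,0],[0,0,0,0],[0,0,0,0],[0,0,0,0]]}}

```text
t: 3.0
eef_pos: [475.7, 41.7, 170.3]
tcp_rot: [3.14, -0.0, 1.535]
ft_force: [0.0, -0.2, -0.1]
opening: 0.003
grip_force: 0.0
```

```bash
cat >>h.py <<'E'
import cv2
P0=[593.85,-13.99,-.0393]
def R(p): # world->rack xy
    c,s=np.cos(P0[2]),np.sin(P0[2]);d=np.array(p[:2])-P0[:2];return np.array([c*d[0]+s*d[1],-s*d[0]+c*d[1]])
def bump(save=None):
    """rack y of the bumper's yellow edge, top camera"""
    t=env.state()["t"];im=env.read_camera("top")[:,:,::-1]
    if save: cv2.imwrite(f"pics/{save}.png",im)
    H,S,V=[a.astype(int) for a in cv2.split(cv2.cvtColor(im,cv2.COLOR_BGR2HSV))]
    ys=np.arange(-300,300.)
    pts=np.array([[proj("top",W(P0,np.array([x,y,112+.078*(y+270)]))) for x in range(-30,31,3)] for y in ys])
    m=((H>16)&(H<34)&(S>100)&(V>80)).astype(np.float32)
    sc=cv2.remap(m,pts[...,0].astype(np.float32),pts[...,1].astype(np.float32),cv2.INTER_LINEAR).mean(1)
    hoop=abs(ys+0)<12; sc2=np.where((ys<18)&(ys>-14),0,sc)  # hoop image masked (parallax shift small)
    i=sc2.argmax();a=slice(max(0,i-6),i+7);return t,(sc2[a]*ys[a]).sum()/sc2[a].sum(),sc2[i],[(int(y),round(v,2)) for y,v in zip(ys,sc) if v>.15][::3]
E
python3 - <<'E'
from h import *
s=env.state();print(s["t"],s["eef_pos"],s["tcp_rot"],s["opening"],R(s["eef_pos"]),s["ft_force"]);print(bump())
E
```

```text
3.0 [475.70147395  41.73241994 170.31630203] [ 3.14040302e+00 -2.44421427e-06  1.53450968e+00] 0.002742028235017979 [-120.24662562   51.03735219] [ 0.02309245 -0.15169267 -0.14304813]
(3.0, np.float64(250.84091725966323), np.float32(0.6897786), [(-3, np.float32(0.27)), (247, np.float32(0.18)), (250, np.float32(0.52)), (253, np.float32(0.49))])
```

Call:
{"fn": "carry_out", "kwargs": {"series": [[0,0,-0.34,0],[0,0,0,0],[0,0,0,0],[0,0,0,0],[0,0,0,0]]}}

```text
t: 3.55
eef_pos: [475.9, 41.0, 153.2]
tcp_rot: [3.141, 0.0, 1.533]
ft_force: [-0.6, -0.4, -0.7]
opening: 0.006
grip_force: 0.0
```

Call:
{"fn": "carry_out", "kwargs": {"series": [[0,0,-0.38,0],[0,0,0,0],[0,0,0.5,0],[0.16,-0.91,0,0],[0.46,-0.92,0,0]]}}

```text
t: 4.05
eef_pos: [505.6, -49.5, 160.2]
tcp_rot: [3.141, 0.0, 1.536]
ft_force: [1.1, 0.2, 0.3]
opening: 0.003
grip_force: 0.0
```

```bash
python3 - <<'E'
from h import *
s=env.state();print(s["t"],s["eef_pos"],R(s["eef_pos"]),s["ft_force"]);print(bump())
E
```

```text
4.05 [505.57177671 -49.5195039  160.2274172 ] [-86.81410955 -38.97051114] [1.1407638  0.1774223  0.29233518]
(4.05, np.float64(217.96427230717876), np.float32(0.12723215), [(-8, np.float32(0.22)), (-5, np.float32(0.35)), (-2, np.float32(0.85)), (1, np.float32(0.29))])
```

Call:
{"fn": "carry_out", "kwargs": {"series": [[0.9,-0.2,0,0],[0.82,-0.1,-0.2,0],[0,0,-0.5,0],[0,0,-0.4,0],[0,0,0,0]]}}

```text
t: 4.6
eef_pos: [590.9, -64.1, 101.8]
tcp_rot: [-3.137, -0.001, 1.533]
ft_force: [-0.4, 0.1, -1.1]
opening: 0.005
grip_force: 0.0
```

```bash
python3 - <<'E'
from h import *
s=env.state();print(s["t"],s["eef_pos"],R(s["eef_pos"]),s["ft_force"]);print(bump("r1"));print(bump("r2"))
E
```

```text
4.6 [590.94318157 -64.09216283 101.8383906 ] [ -0.93606576 -50.17768522] [-0.44393052  0.08668857 -1.09442237]
(4.6, np.float64(131.76496136097884), np.float32(0.64332217), [(-8, np.float32(0.22)), (-5, np.float32(0.35)), (-2, np.float32(0.9)), (1, np.float32(0.29)), (129, np.float32(0.28)), (132, np.float32(0.59)), (135, np.float32(0.29))])
(4.65, np.float64(121.4703277558711), np.float32(0.6813616), [(-8, np.float32(0.22)), (-5, np.float32(0.35)), (-2, np.float32(0.9)), (1, np.float32(0.29)), (118, np.float32(0.28)), (121, np.float32(0.54)), (124, np.float32(0.45))])
```

```bash
cat >plan.py <<'E'
from h import *
def traj(q,t):  # q=a0,k,t0
    a,k,t0=q;T=np.maximum(t-t0,0);e=np.exp(-k*T);return 250-1000*a/k*(T-(1-e)/k),a/k*(1-e)*1000
def fit(D):
    D=np.array(D);r=lambda q:np.concatenate([(traj(q,D[:,0])[0]-D[:,1])/1.0,[(q[0]-.3)/.04,(q[1]-.74)/.15,(q[2]-3.605)/.03]])
    s=least_squares(r,[.3,.74,3.6]);return s.x,s.fun
def sim(q,t0,rows,f0,m=.8,off=0,T=6,tau=.02,dv=0):
    """rows mm per 0.1s downhill; f0 face y; returns max comp, contact (t,y,relv), end y"""
    dt=.001;a,k,_=q;y,v=[float(z) for z in traj(q,np.array(t0))];v+=dv;f=f0+off;fc=f;mx=0;c=None;F=0
    n=len(rows)
    for i in range(int((n*.1+.5)/dt)):
        j=int(i*dt/.1+1e-9);vf=rows[j]*10. if j<n else 0.
        fc-=vf*dt;fo=f;f+=(fc-f)*dt/tau;ff=(fo-f)/dt
        p=f-y  # face uphill of free bumper -> pressed
        F=max(0,.110*p+.002*(v-ff)) if p>0 else 0
        if p>0 and c is None:c=(round(t0+i*dt,2),round(y,1),round(v-ff,1))
        acc=a*1000-k*v-(1000*F/m)
        v=max(0,v+acc*dt) ;y-=v*dt;mx=max(mx,p)
    return round(mx,1),c,round(y,1),round(f-y,1)
E
python3 - <<'E'
from plan import *
D=[(4.6,131.0),(4.65,120.7)]
for _ in range(6):
    t,y,s,_x=bump();print(t,round(y,1),round(float(s),2))
    if s>.3:D.append((t,y-.8))
q,r=fit(D);print(q,r.round(1));t=env.state()["t"];print(t,traj(q,np.array([t,t+.1,t+.2,t+.3,t+.4,t+.5])))
s=env.state();print(s["eef_pos"],R(s["eef_pos"]),s["qvel"].round(3) if hasattr(s["qvel"],"round") else 0)
E
```

```text
4.7 110.7 0.66
4.75 99.8 0.67
4.8 88.0 0.73
4.85 75.8 0.75
4.9 64.1 0.74
4.95 51.8 0.76
[0.29964515 0.78864579 3.59269419] [ 0.4  0.1 -0.  -0.4 -0.1  0.3 -0.1 -0.1 -0.   0.3 -0.4]
5.0 (array([ 38.27530817,  12.32256077, -14.54340216, -42.25332698,
       -70.74321189, -99.95390869]), array([254.71657086, 264.21356067, 272.9903469 , 281.10154613,
       288.59763313, 295.52525487]))
[592.27588942 -64.31859299 104.62985175] [  0.40450946 -50.35157861] [-0.001  0.008  0.003 -0.    -0.004  0.001]
```

```bash
python3 - <<'E'
from plan import *
q=[.29965,.7886,3.5927]
best=[]
for a in range(6,20,2):
  for b in range(22,28):
    for c in range(22,29,1):
      for d in(20,22,24,26):
       for dec in(3,):
        rows=[0,0,a,b,c]+list(np.arange(d,0,-dec))
        R_=[sim(q,5.0,rows,-40.3,m=m,off=o,dv=dv) for m,o,dv in((.8,0,0),(.62,5,-4),(1,5,4),(1,-5,-4),(1,-5,4),(.62,-5,-4))]
        if any(x[1] is None for x in R_):continue
        best.append((max(x[0] for x in R_),rows,R_))
best.sort(key=lambda x:x[0])
for b in best[:6]:print(b)
E
```

```text
(np.float64(7.1), [0, 0, 8, 27, 22, np.int64(24), np.int64(21), np.int64(18), np.int64(15), np.int64(12), np.int64(9), np.int64(6), np.int64(3)], [(np.float64(5.1), (5.38, -66.5, 19.8), np.float64(-209.4), np.float64(4.1)), (np.float64(4.3), (5.3, -42.3, 155.7), np.float64(-204.3), np.float64(4.0)), (np.float64(7.1), (5.29, -41.4, 204.4), np.float64(-205.4), np.float64(5.1)), (np.float64(6.6), (5.5, -98.3, np.float64(71.6)), np.float64(-216.8), np.float64(6.5)), (np.float64(6.0), (5.46, -88.9, 72.9), np.float64(-215.9), np.float64(5.6)), (np.float64(4.3), (5.5, -98.3, np.float64(71.6)), np.float64(-213.3), np.float64(3.0))])
(np.float64(7.2), [0, 0, 8, 26, 24, np.int64(24), np.int64(21), np.int64(18), np.int64(15), np.int64(12), np.int64(9), np.int64(6), np.int64(3)], [(np.float64(4.4), (5.36, -60.1, 32.7), np.float64(-210.6), np.float64(4.3)), (np.float64(4.2), (5.3, -42.3, 157.9), np.float64(-205.2), np.float64(3.9)), (np.float64(7.1), (5.29, -41.4, 204.4), np.float64(-206.8), np.float64(5.5)), (np.float64(7.2), (5.51, -102.2, np.float64(53.7)), np.float64(-218.0), np.float64(6.7))
[... 2016 characters left out ...]
03.0, np.float64(62.2)), np.float64(-214.2), np.float64(2.9))])
(np.float64(7.2), [0, 0, 12, 24, 22, np.int64(24), np.int64(21), np.int64(18), np.int64(15), np.int64(12), np.int64(9), np.int64(6), np.int64(3)], [(np.float64(5.1), (5.42, -76.9, 63.9), np.float64(-210.3), np.float64(4.0)), (np.float64(4.8), (5.35, -54.9, 51.1), np.float64(-205.5), np.float64(4.2)), (np.float64(7.1), (5.32, -47.6, 98.5), np.float64(-205.8), np.float64(4.5)), (np.float64(7.2), (5.52, -103.0, np.float64(62.3)), np.float64(-218.0), np.float64(6.7)), (np.float64(6.2), (5.47, -93.0, 75.9), np.float64(-217.2), np.float64(5.9)), (np.float64(4.7), (5.52, -103.0, np.float64(62.3)), np.float64(-214.2), np.float64(2.9))])
```

Call:
{"fn": "carry_out", "kwargs": {"series": [[0,0,0,0],[0,0,0,0],[-0.01,-0.24,-0.02,0],[-0.02,-0.5,-0.04,0],[-0.02,-0.5,-0.04,0]]}}

```text
t: 5.5
eef_pos: [589.5, -127.5, 98.6]
tcp_rot: [3.141, 0.0, 1.534]
ft_force: [0.3, -0.2, 0.4]
opening: 0.006
grip_force: 0.1
```

Call:
{"fn": "carry_out", "kwargs": {"series": [[-0.02,-0.48,-0.04,0],[-0.016,-0.42,-0.03,0],[-0.014,-0.36,-0.03,0],[-0.012,-0.3,-0.02,0],[-0.01,-0.24,-0.02,0]]}}

```text
t: 6.0
eef_pos: [585.8, -217.6, 91.5]
tcp_rot: [-3.142, -0.0, 1.532]
ft_force: [-0.3, 0.3, -0.2]
opening: 0.005
grip_force: 0.2
```

Call:
{"fn": "carry_out", "kwargs": {"series": [[-0.007,-0.18,-0.014,0],[-0.005,-0.12,-0.01,0],[-0.002,-0.06,-0.005,0],[0,0,0,0],[0,0,0,0]]}}

```text
t: 6.5
eef_pos: [585.3, -233.9, 90.2]
tcp_rot: [3.142, -0.0, 1.533]
ft_force: [-1.3, 0.3, 0.4]
opening: 0.009
grip_force: 0.3
```

```bash
python3 - <<'E'
from h import *
s=env.state();print(s["t"],s["eef_pos"],R(s["eef_pos"]),s["ft_force"]);print(bump("s1"));
cv2.imwrite("pics/s1s.png",env.read_camera("side")[:,:,::-1])
a=cv2.imread("pics/s1.png")[120:260,200:520];b=cv2.imread("pics/s1s.png")[180:420,180:500]
cv2.imwrite("pics/s1c.png",np.vstack([cv2.resize(a,None,fx=1.6,fy=1.6),cv2.resize(b,None,fx=1.6,fy=1.4)]))
E
```

```text
6.5 [ 585.25416547 -233.8841704    90.22548209] [ 5.04192337e-02 -2.20062109e+02] [-1.33291146  0.28704603  0.44986612]
(6.5, np.float64(-205.1917900316995), np.float32(0.29408482), [(-209, np.float32(0.18)), (-206, np.float32(0.26)), (-203, np.float32(0.25)), (-142, np.float32(0.16)), (-139, np.float32(0.21)), (-136, np.float32(0.16)), (-6, np.float32(0.32)), (-3, np.float32(0.73)), (0, np.float32(0.5))])
```

View pics/s1c.png

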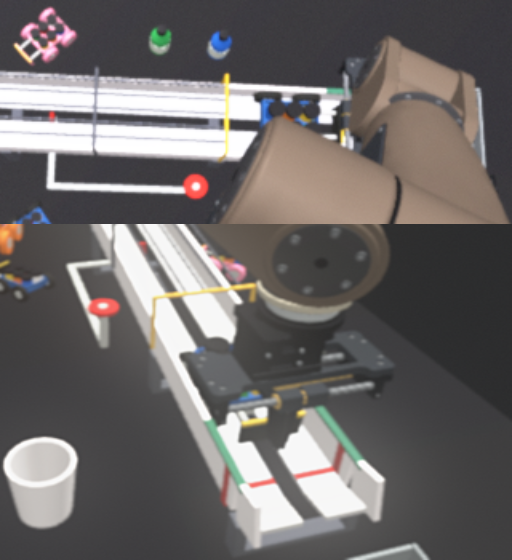

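Call:
{"fn": "carry_out", "kwargs": {"series": [[0,0,0,0],[0,0,0,0],[0,0,0,0],[0,0,0,0],[0,0,0,0]]}}

```text
t: 7.1
eef_pos: [585.2, -234.3, 90.2]
tcp_rot: [3.141, 0.0, 1.533]
ft_force: [0.0, 0.1, -0.1]
opening: 0.006
grip_force: 0.3
```

Call:
{"fn": "carry_out", "kwargs": {"series": [[0,0,0,0],[0,0,0,0],[0,0,0,0],[0,0,0,0],[0,0,0,0]]}}

```text
t: 7.6
eef_pos: [585.2, -234.3, 90.2]
tcp_rot: [3.142, 0.0, 1.533]
ft_force: [-0.2, -0.6, 0.5]
opening: 0.006
grip_force: 0.3
```

Call:
{"fn": "carry_out", "kwargs": {"series": [[0,0,0,0],[0,0,0,0],[0,0,0,0],[0,0,0,0],[0,0,0,0]]}}

```text
t: 8.1
eef_pos: [585.2, -234.3, 90.2]
tcp_rot: [3.142, 0.0, 1.533]
ft_force: [-0.5, -1.5, -0.3]
opening: 0.004
grip_force: 0.3
```

Call:
{"fn": "carry_out", "kwargs": {"series": [[0,-0.02,0,0],[-0.002,-0.04,-0.003,0],[-0.002,-0.06,-0.005,0],[-0.003,-0.08,-0.006,0],[-0.003,-0.08,-0.006,0]]}}

```text
t: 8.6
eef_pos: [584.7, -248.7, 89.2]
tcp_rot: [3.141, 0.0, 1.533]
ft_force: [-1.0, 0.5, -0.0]
opening: 0.007
grip_force: 0.1
```

Call:
{"fn": "carry_out", "kwargs": {"series": [[-0.003,-0.08,-0.006,0],[-0.003,-0.08,-0.006,0],[-0.003,-0.08,-0.006,0],[-0.003,-0.08,-0.006,0],[-0.003,-0.08,-0.006,0]]}}

```text
t: 9.1
eef_pos: [583.9, -268.6, 87.7]
tcp_rot: [3.142, -0.0, 1.533]
ft_force: [0.1, -0.9, -0.5]
opening: 0.006
grip_force: 0.1
```

Call:
{"fn": "carry_out", "kwargs": {"series": [[-0.003,-0.08,-0.006,0],[-0.003,-0.08,-0.006,0],[-0.003,-0.08,-0.006,0],[-0.003,-0.08,-0.006,0],[-0.003,-0.08,-0.006,0]]}}

```text
t: 9.6
eef_pos: [583.2, -288.6, 86.2]
tcp_rot: [3.142, -0.0, 1.533]
ft_force: [-0.9, 0.2, -0.6]
opening: 0.005
grip_force: 0.1
```

```bash
python3 - <<'E'
from h import *
s=env.state();print(s["t"],s["eef_pos"],R(s["eef_pos"]),s["ft_force"]);print(bump("s2")[1:])
E
```

```text
9.6 [ 583.19960804 -288.61790721   86.17487416] [ 1.47930411e-01 -2.74834307e+02] [-0.90942997  0.19730434 -0.64936159]
(np.float64(-259.98442219720494), np.float32(0.34807476), [(-262, np.float32(0.19)), (-259, np.float32(0.28)), (-7, np.float32(0.28)), (-4, np.float32(0.5)), (-1, np.float32(0.7)), (2, np.float32(0.2))])
```

Call:
{"fn": "carry_out", "kwargs": {"series": [[-0.003,-0.08,-0.006,0],[-0.003,-0.08,-0.006,0],[-0.003,-0.08,-0.006,0],[-0.003,-0.08,-0.006,0],[-0.003,-0.08,-0.006,0]]}}

```text
t: 10.15
eef_pos: [582.4, -308.7, 84.7]
tcp_rot: [3.142, 0.0, 1.533]
ft_force: [-0.1, 0.2, -0.6]
opening: 0.004
grip_force: 0.2
```

Call:
{"fn": "carry_out", "kwargs": {"series": [[-0.003,-0.08,-0.006,0],[-0.003,-0.08,-0.006,0],[-0.003,-0.08,-0.006,0],[-0.003,-0.08,-0.006,0],[-0.003,-0.08,-0.006,0]]}}

```text
t: 10.65
eef_pos: [581.7, -328.6, 83.2]
tcp_rot: [3.142, 0.0, 1.533]
ft_force: [-0.2, -0.2, 0.1]
opening: 0.007
grip_force: 0.1
```

Call:
{"fn": "carry_out", "kwargs": {"series": [[-0.003,-0.08,0,0],[-0.003,-0.08,0,0],[-0.002,-0.06,0,0],[-0.002,-0.06,0,0],[-0.002,-0.06,0,0]]}}

```text
t: 11.15
eef_pos: [581.1, -345.5, 83.3]
tcp_rot: [3.141, 0.0, 1.533]
ft_force: [0.0, 0.2, -0.3]
opening: 0.006
grip_force: 0.1
```

Call:
{"fn": "carry_out", "kwargs": {"series": [[-0.002,-0.06,0,0],[-0.002,-0.06,0,0],[-0.002,-0.06,0,0],[-0.002,-0.06,0,0],[-0.002,-0.06,0,0]]}}

```text
t: 11.65
eef_pos: [580.6, -360.5, 83.2]
tcp_rot: [3.141, -0.0, 1.533]
ft_force: [-0.7, 0.2, 1.2]
opening: 0.003
grip_force: 0.0
```

```bash
python3 - <<'E'
from h import *
s=env.state();print(s["t"],s["eef_pos"],R(s["eef_pos"]),s["ft_force"])
cv2.imwrite("pics/e1s.png",env.read_camera("side")[:,:,::-1])
cv2.imwrite("pics/e1.png",env.read_camera("top")[:,:,::-1])
a=cv2.imread("pics/e1.png")[120:260,280:520];b=cv2.imread("pics/e1s.png")[230:420,200:440]
cv2.imwrite("pics/e1c.png",np.vstack([cv2.resize(a,None,fx=2,fy=1.6),cv2.resize(b,None,fx=2,fy=1.9)]))
E
```

```text
11.65 [ 580.61367861 -360.53706062   83.21052581] [   0.38969291 -346.79952937] [-0.66626291  0.2108433   1.24038492]
```

View pics/e1c.png

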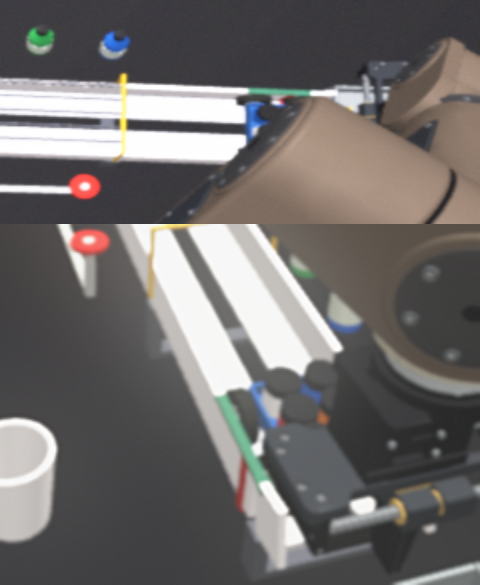

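Call:
{"fn": "carry_out", "kwargs": {"series": [[0,-0.1,0,0],[0,-0.2,0.1,0],[0,-0.3,0.3,0],[0,-0.2,0.6,0],[0,0,0.8,0]]}}

```text
t: 12.25
eef_pos: [579.8, -401.8, 172.9]
tcp_rot: [-3.14, -0.001, 1.532]
ft_force: [0.9, -0.6, -0.0]
opening: 0.001
grip_force: 0.0
```

Call:
{"fn": "carry_out", "kwargs": {"series": [[0,0,0.8,0],[0,0,0.8,0],[0,-0.2,0.6,0],[0,-0.2,0.3,0],[0,0,0,0]]}}

```text
t: 12.75
eef_pos: [580.7, -422.0, 301.1]
tcp_rot: [3.138, 0.003, 1.532]
ft_force: [-0.2, -0.6, -0.4]
opening: 0.003
grip_force: 0.0
```

```bash
python3 - <<'E'
from h import *
s=env.state();print(s["t"],s["eef_pos"],s["ft_force"])
for i in range(2):
    b=bump(f"f{i}");print(b[:3],b[3])
cv2.imwrite("pics/fs.png",env.read_camera("side")[:,:,::-1])
a=cv2.imread("pics/f1.png")[120:260,280:520];b=cv2.imread("pics/fs.png")[230:420,200:440]
cv2.imwrite("pics/fc.png",np.vstack([cv2.resize(a,None,fx=2,fy=1.6),cv2.resize(b,None,fx=2,fy=1.9)]))
p=W(P0,np.array([0,-330,115.]));print("expected bumper top px",proj("top",p),proj("side",p))
E
```

```text
12.75 [ 580.68659914 -422.04444521  301.05848932] [-0.22863263 -0.59806409 -0.38352159]
(12.75, np.float64(-254.95346040645234), np.float32(0.2204706)) [(-259, np.float32(0.16)), (-256, np.float32(0.2)), (-253, np.float32(0.19)), (-7, np.float32(0.28)), (-4, np.float32(0.51)), (-1, np.float32(0.73)), (2, np.float32(0.18))]
(12.8, np.float64(-254.95346040645234), np.float32(0.2204706)) [(-259, np.float32(0.16)), (-256, np.float32(0.2)), (-253, np.float32(0.19)), (-7, np.float32(0.28)), (-4, np.float32(0.52)), (-1, np.float32(0.73)), (2, np.float32(0.2))]
expected bumper top px [457.4682279  197.89242809] [389.13236304 380.93105268]
```

View pics/fc.png

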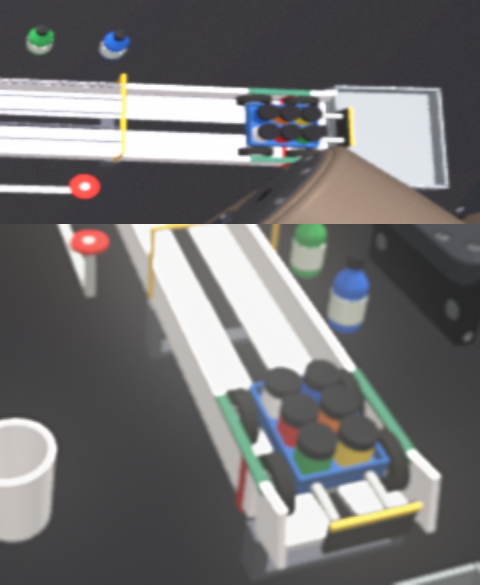

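The trolley sits still between the green marks: bumper at top-view pixel (455,199) against an expected (457,198). The hand is clear, so I hand the job in.

```bash
python3 -c "
from cell import env
print(env.job_done())"
```

```text
the job is handed in; nothing more can be done
None
```

I caught the trolley on its bumper and held it still for about 1.5 s with the bumper about 45 mm short of the red line. I then eased it down at about 40 mm/s into the dip and took the hand clear. The job was handed in at about 13 s; no verdict came back, and I could not read the bumper press directly (a simulation of nearly the same finger motion put it at 4 to 7 mm).

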